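# Fit a drive wheel to a pipe crawler and lock its hub nut

### The arm

A 6-joint arm with a two-finger parallel gripper is mounted at the origin on the work surface. World frame = base frame: x ahead of the robot, y to its left, z up, the work surface at z = 0. Lengths are in m, angles in rad, forces in N, time in s.
With the tool pointing down it reaches from about 0.25 to 0.775 m from the base axis. Payload 4 kg.
Tool frame: the origin (TCP) lies midway between the tips of the shut fingers; the grasp point (between the pads) lies grip_depth behind it (grip_depth is the distance from the TCP to the grasp point, in m); z points along the fingers, y is the line along which they close (so a half turn about z gives the same grasp; the last joint's range is limited). The gripper opens to 85 mm and grips with 20 to 120 N. Pads are 22 mm wide; open, the fingers measure 114 mm over their backs; the gripper's body (76 mm by 85 mm) begins 54 mm behind the grasp point. The pads swing forward as they close: fully open they stand 13 mm farther back than shut.
Start: joints at [-0.103, 0.087, 1.371, -0, 1.684, -0.103], TCP at [0.55, -0, 0.231] pointing down, gripper open.
Joint ranges: [-3.1, 3.1], [-0.76, 2.03], [0.27, 2.55], [-1.08, 4.22], [0.17, 2.65], [-2.57, 2.57]. Speed limits (rad/s): [2.79, 2.79, 3.14, 3.14, 3.14, 3.14].

### API

Orientations are given as a rotation vector (axis times angle).
In Python, from plant import observe, grab_frame, calibration, finish_job, silhouettes, grip_depth gives the robot as it stands.
- The arm moves only by the tool send_rows, never from a script. Its argument "rows" is text: rows parted by semicolons, each of 7 numbers parted by spaces: the shift along the tool's x, y, z in mm, then the turn, a rotation vector about the tool's x, y, z in rad, then the gripper command: -1 is shut, 1 is fully open, values between are in proportion. In form: x y z ax ay az hand; .... A call has 1 to 5 rows; each row shifts and turns the commanded pose from where the row before left it, along the tool's axes as they then stand; what a row does not reach is not made up. A row lasts 1/10 s, in which the tool goes at most 50 mm and 8.59 degrees, less where a joint would pass 70% of its speed; a pose out of reach is approached as far as the arm can. A call with a gripper value outside its range is refused whole. The fingers move at their own pace and stop on an object; the grip force is fixed at half the most. Time passes only in rows, so rows that do not move let the fingers close. It gives the time, the measured TCP pose, the force, the opening and the grip force at its end, in the units of the state.
- observe(): the state, without advancing time (a new reading comes with each control period).
- grab_frame(name): name is "scene" or "side" or "wrist"; returns (picture, depth): 420x560x3 uint8, red, green, blue; 420x560 float32, m along the optical axis (not along the pixel's ray), 0 where there is no reading.
- calibration(name): a dict with "camera_matrix" (3x3 intrinsics, pixels), "distortion" ([k1, k2, p1, p2, k3] as OpenCV has them; the pictures are not rectified), "xyz" and "orientation" of the camera in the world; the wrist camera has in their place "tool_from_camera" (4x4, takes a point from camera to tool coordinates, whose origin is the TCP and whose axes are the flange's). Camera axes: x right, y down, z forward; pixel columns grow to the right and rows downward; lengths in m; the calibration is good to about 2 mm. A picture is of the moment at which its call begins: read the wrist's pose just before it. calibration takes no time and is no camera call.
- finish_job(): hands the job in; it is judged then, once.
Trained networks look in the newest picture that a camera, given by its name, has taken for a name from the list of things; names that differ only in an ending like _2 or _b are one class to them, and where a whole thing is asked for, a point or a joint stands for the part that bears it (a point fixed in the world has none). Each returns a list of dicts, best first, with "confidence" (0 to 1); they miss things now and then, are a little off and sometimes report something else, mostly with a low value. They report only what shows in the picture. A call takes as long as a camera call. They do not tell look-alikes from the thing itself.
- silhouettes(thing, camera): "mask" (420x560 bool, what is visible of it) and "rect" ([left, top, right, bottom] in pixels, round what is visible of it).
The state is a dict: "clock": time; "joint_pos": joint angles; "dq": joint speeds; "effort": joint torques, N m; "tool_pos": TCP position; "tcp_rot": TCP orientation; "wrist_force": force on the tool from outside, world axes, zero at the start; "ft_torque": the same for the moment, N m; "gripper_width": opening from 0.0 (shut) to 1.0 (fully open); "grasp_force": force on a finger pad.
Only numpy, scipy, OpenCV 4.12 (cv2) and the standard library are available. Lean on these libraries where they do the work, as an engineer would, in place of code of your own. Each camera call takes 0.05 s, during which the arm holds its last target. There are 200 camera calls.

### The job

Fit the loose wheel to the bare hub of the pipe crawler that lies on its side: line its drive slot up with the hub's drive pin, let it down over axle and pin under control (don't drop it) until it sits flat and fully home on the hub flange, as the other wheel does. Then turn the wheel's two-eared captive hub nut clockwise, seen from above, to its stop to lock the wheel, and leave hub and wheel alone; the tools and other things on the bench stay where they are.

Things in the scene. Friction and masses are not known exactly. Their poses are not given: they have to be found in the camera images.
- wheel: Loose crawler wheel, 0.5 to 0.75 kg, flat on the bench, outer side up. Origin: centre of its underside (inner face), z = its axis, up. Blue tyre 140 mm outer, 112 mm inner diameter, z 0 to 34 mm; inside it an aluminium disc web, z 0 to 20 mm, with a 35 mm through bore. Home on the hub, its x and y axes point as the crawler's.
- wheel_grip (a point): Where to grip: the wheel's round boss, 62 mm diameter, from 20 to 52 mm above the wheel's underside, with two flats 52 mm apart facing the wheel's +y and -y (33 mm wide), so the fingers close along the wheel's y; 30 mm free from each flat to the tyre. This point is on the wheel's axis, 44 mm above its underside.
- drive_slot (a point): The one drive slot, through the web on the wheel's +y side: 14 mm wide, radial, from 32 to 48 mm off the axis. This point is its centre on the wheel's underside, 40 mm off the axis.
- hub_nut (a joint): Turn of the captive nut (58 mm disc on top of the boss, 53 to 60 mm above the wheel's underside): 0 open, its ears and its 34 x 18 mm keyway (for the axle's tongue) along the wheel's x; grows clockwise seen from above; stop at 1.4 rad, locked. Stiff: stays where left, needs about 3 N at an ear. It turns only with the wheel home, when the tongue stands clear above it.
- nut_ear (a point): Middle of one of the nut's two upright ears, 44 mm off the wheel's axis, 69 mm above the wheel's underside; on the wheel's -x side when the nut is open, the other ear opposite. Ears are steel fins 10 mm thick, about 25 to 56 mm off the axis, their tops 78 mm above the wheel's underside (at 44 mm off the axis they begin at 57 mm).
- crawler: Pipe crawler, fixed, lying on its side: aluminium chassis 150 mm (x) x 345 mm (y), its top 112 mm above the bench. Origin: on the bench under the bare hub's axis; y runs along the chassis to the second wheel (already fitted and locked, axis at y = 195 mm, top 198 mm above the bench) and the camera head. The chassis reaches 75 mm to -y, +x and -x of the origin.
- hub_face (a point): Centre of the bare hub's flange (90 mm diameter), on its top face 120 mm above the bench, where the wheel's underside seats. From it rises the axle: 32 mm diameter up to 44 mm, taper to 50 mm, 13 mm neck, then a flat tongue 29 mm (crawler x) by 13 mm from 62 to 69 mm, narrowing to its tip 76 mm above the flange.
- drive_pin (a point): Tip of the upright drive pin on the flange: 10 mm diameter, tapered tip, 18 mm high, 40 mm from the axle's axis on the crawler's +y side.
- screwdriver: Bystander: screwdriver, 200 mm long with black handle, lying on the bench (handle to its -x).
- wrench: Bystander: open-ended steel spanner, 200 mm long, lying flat on the bench.
- hammer: Bystander: hammer with wooden handle, 260 mm long, lying on the bench.
- grease_tin: Bystander: upright steel tin, 68 mm diameter, 75 mm high; origin at the centre of its foot.
- tester: Bystander: yellow hand-held meter, 75 x 150 x 34 mm, lying on the bench.
Mind the look-alikes: they are no part of the job. Leave any orange or red look-alike of the wheel alone.

How it is judged:
On the way, in this order (a step that is already met when the one before it is completed fails the run):
1. the wheel is fully home on the bare hub, over axle and drive pin, its nut still open (z of wheel in the frame of hub_face below 0.0025 m and horizontal distance between wheel and hub_face below 0.004 m and angle between the x axis of wheel and the x axis of crawler, either way round below 0.09 rad and angle between wheel's own z axis and vertical below 0.04 rad and value of joint hub_nut below 0.4 rad), for 0.2 s.
2. the hub nut is turned clockwise to its stop (value of joint hub_nut above 1.2 rad), for 0.2 s.
At the end, for the whole second after the job is handed in: The wheel is at rest, flat on the bare hub's flange (underside within 2.5 mm of it, centred within 4 mm, turned as the crawler within 0.09 rad), its hub nut turned clockwise beyond 1.2 rad (stop at 1.4) (z of wheel in the frame of hub_face below 0.0025 m and horizontal distance between wheel and hub_face below 0.004 m and angle between the x axis of wheel and the x axis of crawler, either way round below 0.09 rad and angle between wheel's own z axis and vertical below 0.04 rad and value of joint hub_nut above 1.2 rad and linear speed of wheel below 0.02 m/s); the robot touches nothing.
It fails at once if the wheel is dropped or slammed down the axle (faster than 0.5 m/s there) (horizontal distance between wheel and hub_face below 0.02 m and z of wheel in the frame of hub_face below 0.06 m and linear speed of wheel above 0.5 m/s).
It fails at once if a tool or another thing on the bench is shifted by more than 40 mm (distance of any of screwdriver, wrench, hammer, grease_tin, tester from where it was at the start of the episode above 0.04 m).
It also fails if it takes over 64 s, if anything falls off the work surface, if the arm or the gripper's body presses on something with over 40 N, if the wrist force passes 120 N, or if a joint passes its speed limit or range.

## Working session

There is one attempt and no reset: what is moved stays moved. The work goes in short steps, Python scripts to look and compute and a tool call to move; the robot and the scene stay as the last step left them, time stands still between calls to the robot, and variables do not carry over. Pictures are saved under pics/ and viewed, at most 10 in all, crops included, and the job is handed in when it is done.

Besides the shell and the picture viewer there is one more tool, called after "Call:" as a command line: name --argument value ..., lists and objects as JSON in quotes. send_rows: Moves the arm, as the interface text tells. Its arguments: {"type":"object","properties":{"rows":{"type":"string"}},"required":["rows"]}

```bash
mkdir -p pics; ls
cat > h.py <<'E'
import numpy as np, cv2
from scipy.spatial.transform import Rotation as R
from plant import *
def campose(n):
    c=calibration(n); 
    if n=="wrist":
        s=observe(); T=np.eye(4); T[:3,:3]=R.from_rotvec(s["tcp_rot"]).as_matrix(); T[:3,3]=s["tool_pos"]
        T=T@np.array(c["tool_from_camera"])
    else:
        T=np.eye(4); o=np.array(c["orientation"],float)
        T[:3,:3]=o if o.shape==(3,3) else R.from_rotvec(o).as_matrix(); T[:3,3]=c["xyz"]
    return T,np.array(c["camera_matrix"],float),np.array(c["distortion"],float)
def cloud(n):
    T,K,D=campose(n); rgb,d=grab_frame(n)
    v,u=np.mgrid[:420,:560]
    p=cv2.undistortPoints(np.stack([u,v],-1).reshape(-1,1,2).astype(float),K,D).reshape(420,560,2)
    P=np.dstack([p*d[...,None],d])@T[:3,:3].T+T[:3,3]
    P[d==0]=np.nan
    return rgb,P,T,K,D
E
python3 - <<'E'
from h import *
print(grip_depth, observe())
for n in ["scene","side","wrist"]:
    print(n,calibration(n))
    rgb,P,T,K,D=cloud(n)
    np.savez(f"{n}0.npz",rgb=rgb,P=P,T=T)
    cv2.imwrite(f"pics/{n}0.png",rgb[...,::-1])
    for t in ["wheel","crawler"]:
        for s in silhouettes(t,n)[:4]:
            m=s["mask"]&~np.isnan(P[...,0]); print(t,round(s["confidence"],2),s["rect"],np.nanmedian(P[m],0).round(3),np.percentile(P[m][:,2],[5,95]).round(3))
E
```

```text
pics
0.0187 {'clock': 0.0, 'joint_pos': array([-1.03095710e-01,  8.79700905e-02,  1.37227658e+00, -2.12722240e-05,
        1.68358858e+00, -1.03113335e-01]), 'dq': array([ 7.64215363e-04, -4.77530194e-04,  9.71112472e-05,  3.74340595e-04,
       -2.90345988e-04,  1.71194463e-04]), 'effort': array([ 4.64244640e-04, -3.51862407e+01, -3.13276148e+01,  2.58579206e-05,
        1.07225846e-02,  9.27783418e-06]), 'tool_pos': array([5.49500005e-01, 4.25692564e-05, 2.30119549e-01]), 'tcp_rot': array([-2.22020265, -2.22023652,  0.00224583]), 'wrist_force': array([-0.97701062,  0.10736763, -0.48962404]), 'ft_torque': array([-0.01277279, -0.01770697, -0.0042403 ]), 'grasp_force': 0.0, 'gripper_width': 0.999447544770518}
scene {'camera_matrix': array([[443.00810328,   0.        , 285.734003  ],
       [  0.        , 443.00810328, 211.10364301],
       [  0.        ,   0.        ,   1.        ]]), 'distortion': array([-0.05217707,  0.        ,  0.        ,  0.        ,  0.        ]), 'xyz': array([ 1.26691722, -0.28941208,  0.69958398]), 'orientation': array([-1.85706198, -1.40162086,  0.68412053]
[... 1222 characters left out ...]
      ,   1.        ]]), 'distortion': array([-0.03148061,  0.        ,  0.        ,  0.        ,  0.        ]), 'tool_from_camera': array([[ 3.47886743e-05, -9.49660574e-01, -3.13280694e-01,
         8.03085847e-02],
       [ 9.99999734e-01, -1.95157144e-04,  7.02634139e-04,
        -2.63843392e-04],
       [-7.28402906e-04, -3.13280635e-01,  9.49660315e-01,
        -1.42747058e-01],
       [ 0.00000000e+00,  0.00000000e+00,  0.00000000e+00,
         1.00000000e+00]])}
wheel 0.92 [177.0, 327.9, 288.5, 407.4] [ 0.485 -0.238  0.028] [0.009 0.056]
wheel 0.6 [11.4, 119.3, 157.2, 262.1] [ 0.352 -0.004  0.033] [0.018 0.071]
crawler 0.67 [208.8, 0.0, 437.6, 105.7] [0.587 0.119 0.112] [0.077 0.119]
```

Run:
```python
import cv2,numpy as np
a=cv2.imread("pics/scene0.png");b=cv2.imread("pics/side0.png")
c=np.hstack([a[130:420],b[130:420]]) 
cv2.imwrite("pics/ab.png",np.vstack([cv2.resize(a[140:300,150:560],(800,312)),cv2.resize(b[160:420,0:560],(600,278)).copy() if 0 else np.pad(cv2.resize(b[160:420],(600,278)),((0,0),(0,200),(0,0)))]))
```

```text
(no output)
```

View pics/ab.png

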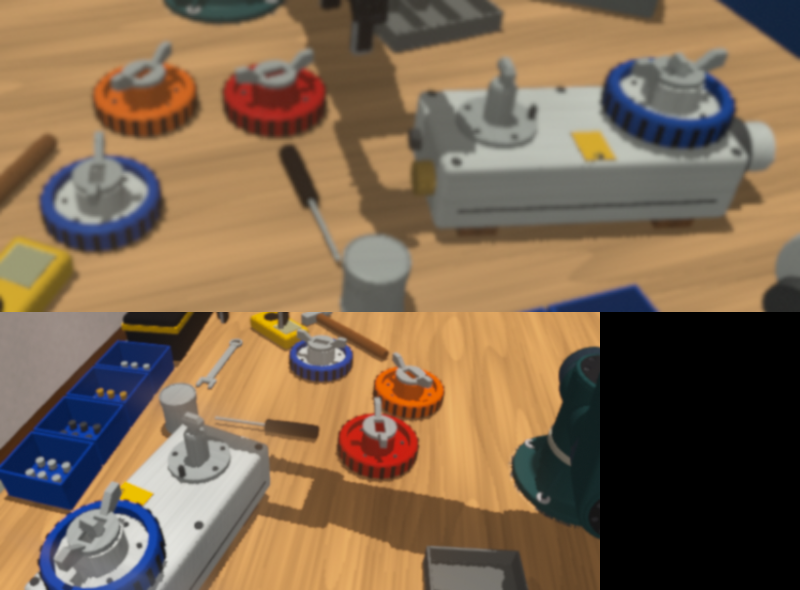

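View pics/wrist0.png

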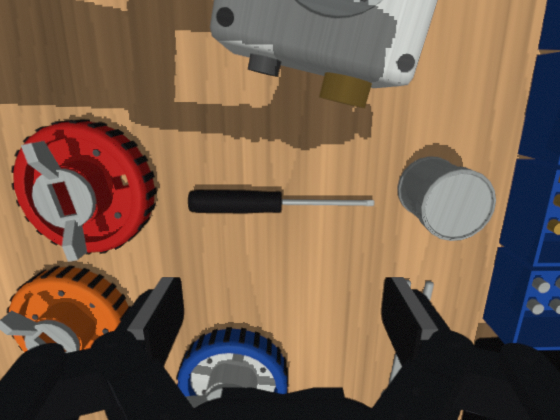

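The scene crop shows the loose blue wheel at about (100,200), the bare hub at (500,110), and the red and orange look-alikes above. In the wrist view the wheel is at (233,375), partly hidden by the gripper. Next I'll get coarse fits from the stored clouds.

```bash
cat >> h.py <<'E'
def circ(p):
    A=np.c_[2*p,np.ones(len(p))]; s=np.linalg.lstsq(A,(p**2).sum(1),rcond=None)[0]
    return s[:2],np.sqrt(s[2]+s[:2]@s[:2])
def blue(rgb):
    h=cv2.cvtColor(rgb,cv2.COLOR_RGB2HSV); return (abs(h[...,0].astype(int)-112)<12)&(h[...,1]>130)&(h[...,2]>40)
E
python3 - <<'E'
from h import *
for n in ["scene","side","wrist"]:
    d=np.load(f"{n}0.npz"); rgb,P=d["rgb"],d["P"]
    near=np.hypot(P[...,0]-.49,P[...,1]+.25)<.11
    m=near&blue(rgb)&(abs(P[...,2]-.033)<.006)
    p=P[m][:,:2]; 
    if len(p)>20: print(n,"wheel",circ(p),len(p),P[m][:,2].mean())
    c=circ(p)[0]
    m=(np.hypot(P[...,0]-c[0],P[...,1]-c[1])<.07)&(P[...,2]>.062)&(P[...,2]<.09)
    q=P[m][:,:2]
    if len(q)>10:
        e=q-c; rr=np.hypot(*e.T); e=e[rr>.03]; a=np.arctan2(e[:,1],e[:,0]); print(" ears ang",np.degrees(.5*np.angle(np.exp(2j*a).mean())),np.histogram(np.degrees(a),12,(-180,180))[0])
    m=(abs(P[...,2]-.112)<.006)&(P[...,0]>.4)&(P[...,1]>0)&(P[...,0]<.9)
    q=P[m][:,:2].astype(np.float32); print(" chassis",len(q),cv2.minAreaRect(q),q.min(0),q.max(0))
    m=(P[...,2]>.15)&(P[...,2]<.2)&(P[...,0]>.45)&(P[...,1]>.03)&(P[...,1]<.25)
    print(" axle",len(P[m]),np.median(P[m],0) if m.any() else 0)
    m=blue(rgb)&(abs(P[...,2]-.153)<.006)&(P[...,1]>.1)
    if m.sum()>20: print(" wheel2",circ(P[m][:,:2]),m.sum())
E
```

```text
scene wheel (array([ 0.4913276 , -0.26772376]), np.float64(0.06126261997955046)) 447 0.03404934692334109
 ears ang -11.387870669076857 [ 1  0  0  0  0 62  0  0  0  0  0 63]
 chassis 3687 ((0.6103662252426147, 0.26873451471328735), (0.3422839641571045, 0.15161177515983582), 77.68022918701172) [0.502722  0.0886495] [0.7197652  0.42934906]
 axle 283 [0.59587538 0.17150885 0.16971928]
 wheel2 (array([-0.18784952,  0.69477391]), np.float64(0.9160311100007938)) 702
side wheel (array([ 0.48399512, -0.26236197]), np.float64(0.06117754366867127)) 313 0.03377832165772636
 ears ang -11.834335161414355 [ 2  0  0  0  0 89  0  0  0  0  0 88]
 chassis 7634 ((0.6068189144134521, 0.27145206928253174), (0.3409143090248108, 0.149800643324852), 77.0416259765625) [0.4986084  0.09799385] [0.71502215 0.42198676]
 axle 609 [0.58158598 0.1823792  0.17084908]
 wheel2 (array([0.62744991, 0.36775306]), np.float64(0.06154697825090719)) 2245
wrist wheel (array([ 0.48691528, -0.26264699]), np.float64(0.06107405870376439)) 1827 0.03232255111658635
 ears ang -12.68065703435493 [ 0  0  0  0  0  0  0  0  0  0  0 75]
 chassis 12522 ((0.5769213438034058, 0.11610899865627289), (0.15492938458919525, 0.053946416825056076), 0.057193148881196976) [0.49944735 0.08919369] [0.65436196 0.14315856]
 axle 0 0
```

Call:
send_rows --rows "-48 -9 0 0 0 0 1;-48 -9 0 0 0 0 1;-48 -9 0 0 0 0 1;-48 -9 0 0 0 0 1;-48 -9 0 0 0 0 1"

```text
clock: 0.95
tool_pos: [0.5044, -0.2417, 0.2316]
tcp_rot: [2.221, 2.221, 0.001]
wrist_force: [0.7, -0.8, -0.4]
gripper_width: 0.996
grasp_force: 0.0
```

Call:
send_rows --rows "-48 -9 0 0 0 0 1;-25 -8 0 0 0 0 1;0 0 0 0 0 0 1;0 0 0 0 0 0 1"

```text
clock: 1.35
tool_pos: [0.4879, -0.3131, 0.2311]
tcp_rot: [-2.222, -2.22, -0.001]
wrist_force: [0.7, 0.7, -0.3]
gripper_width: 1.003
grasp_force: 0.0
```

```bash
cat > wh.py <<'E'
from h import *
import sys
tag,cx,cy=sys.argv[1],float(sys.argv[2]),float(sys.argv[3])
s=observe(); print(s["clock"],s["tool_pos"].round(4),s["tcp_rot"].round(4))
rgb,P,T,K,D=cloud("wrist"); np.savez(tag+".npz",rgb=rgb,P=P,T=T)
m=blue(rgb)&(np.hypot(P[...,0]-cx,P[...,1]-cy)<.1)
t=m&(abs(P[...,2]-.033)<.005); p=P[t][:,:2]; c,r=circ(p)
print("tyre",c,r,t.sum(),np.median(P[t][:,2]))
# per-angle inner/outer extents at the top rim
a=np.arctan2(*(p-c).T[::-1]); rr=np.hypot(*(p-c).T); b=np.digitize(a,np.linspace(-np.pi,np.pi,37))
o=np.array([p[b==k][rr[b==k].argmax()] for k in range(1,37) if (b==k).sum()>5]); i=np.array([p[b==k][rr[b==k].argmin()] for k in range(1,37) if (b==k).sum()>5])
print("outer",circ(o),"inner",circ(i))
m=(np.hypot(P[...,0]-c[0],P[...,1]-c[1])<.065)&(P[...,2]>.064)&(P[...,2]<.085)
q=P[m][:,:2]; e=q-c; e=e[np.hypot(*e.T)>.03]
an=np.arctan2(e[:,1],e[:,0]); print("ear",np.degrees(.5*np.angle(np.exp(2j*an).mean())),len(e))
for sgn in (1,-1):
    f=e[sgn*e[:,0]>0]; print("  ear ctr",f.mean(0)+c if len(f) else None,len(f))
# slot: low points in the web ring
m=(np.hypot(P[...,0]-c[0],P[...,1]-c[1])<.05)&(np.hypot(P[...,0]-c[0],P[...,1]-c[1])>.033)&(P[...,2]<.014)
e=P[m][:,:2]-c; print("slot",len(e),e.mean(0) if len(e) else 0,np.degrees(np.arctan2(*e.mean(0)[::-1])) if len(e) else 0)
uv=cv2.projectPoints(np.r_[c,.034][None],*[cv2.Rodrigues(T[:3,:3].T)[0],-T[:3,:3].T@T[:3,3]],K,D)[0].ravel(); print("uv",uv)
u,v=np.clip(uv.astype(int),[100,100],[460,320])
cv2.imwrite(f"pics/{tag}.png",cv2.resize(rgb[max(v-100,0):v+100,u-100:u+100,::-1],None,fx=2.5,fy=2.5))
E
python3 wh.py w1 .487 -.263
```

```text
1.35 [ 0.4879 -0.3131  0.2311] [-2.2222e+00 -2.2198e+00 -1.2000e-03]
tyre [ 0.48607354 -0.26641222] 0.061862460595389725 5346 0.03373853121523057
outer (array([ 0.48595023, -0.26693538]), np.float64(0.06893456786037798)) inner (array([ 0.48661445, -0.26684874]), np.float64(0.05544773048704146))
ear -11.431661429757561 844
  ear ctr [ 0.52824754 -0.27496524] 426
  ear ctr [ 0.4437813  -0.25789681] 418
slot 223 [0.00890315 0.03939897] 77.26650580440256
uv [280.29081948 133.27267911]
```

View pics/w1.png

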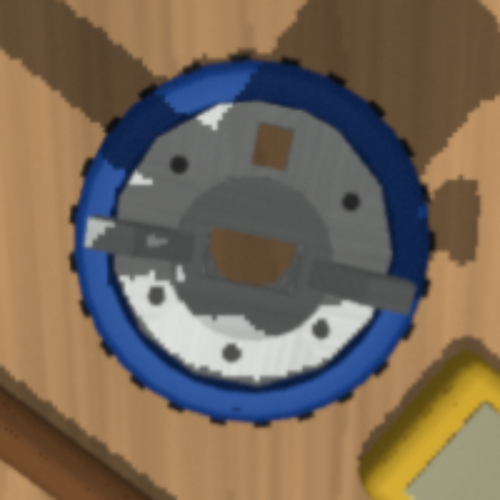

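The slot shows at crop (272,145), on the +78° side, so the wheel's y is already within about 1° of the crawler's. I'll turn the tool to match and take a second look from above.

Call:
send_rows --rows "0 0 0 0 0 -0.137 0.69;0 0 0 0 0 -0.137 0.69;0 0 0 0 0 -0.137 0.69;0 0 0 0 0 -0.137 0.69;0 0 0 0 0 -0.137 0.69"

```text
clock: 1.9
tool_pos: [0.4888, -0.311, 0.2317]
tcp_rot: [1.334, 2.844, 0.001]
wrist_force: [0.4, 0.4, -0.4]
gripper_width: 0.846
grasp_force: 0.0
```

Call:
send_rows --rows "0 0 0 0 0 -0.137 0.69;0 0 0 0 0 -0.137 0.69;0 0 0 0 0 -0.137 0.69;0 0 0 0 0 -0.137 0.69;0 0 0 0 0 -0.137 0.69"

```text
clock: 2.4
tool_pos: [0.4888, -0.311, 0.2317]
tcp_rot: [0.301, 3.126, 0.0]
wrist_force: [-0.1, 0.6, 0.5]
gripper_width: 0.843
grasp_force: 0.0
```

Call:
send_rows --rows "5 22 0 0 0 0 0.69;6 23 0 0 0 0 0.69;0 0 0 0 0 0 0.69;0 0 0 0 0 0 0.69"

```text
clock: 2.8
tool_pos: [0.4868, -0.2652, 0.2319]
tcp_rot: [0.31, 3.125, -0.001]
wrist_force: [-0.2, 0.4, -0.4]
gripper_width: 0.843
grasp_force: 0.0
```

```bash
python3 wh.py w2 .486 -.267
python3 - <<'E'
from h import *
s=observe(); M=R.from_rotvec(s["tcp_rot"]).as_matrix(); print(M.round(4), np.degrees(np.arctan2(M[1,1],M[0,1])),s["joint_pos"].round(3),s["gripper_width"])
E
```

```text
2.8 [ 0.4868 -0.2652  0.2319] [ 3.1010e-01  3.1253e+00 -1.1000e-03]
tyre [ 0.48470628 -0.26666844] 0.06179386254485649 4893 0.03374170086423223
outer (array([ 0.48560029, -0.26717548]), np.float64(0.06903494659210262)) inner (array([ 0.48540202, -0.26665385]), np.float64(0.05518234872510418))
ear -11.714840748361922 698
  ear ctr [ 0.52650613 -0.27545451] 343
  ear ctr [ 0.44189809 -0.2579134 ] 355
slot 168 [0.01271771 0.04001372] 72.36798512759876
uv [280.56193955 178.52362884]
[[-9.803e-01  1.975e-01  7.000e-04]
 [ 1.975e-01  9.803e-01 -8.000e-04]
 [-8.000e-04 -6.000e-04 -1.000e+00]] 78.60721925950345 [-0.602  0.097  1.36  -0.     1.684 -1.974] 0.8446941357114895
```

Call:
send_rows --rows "1 -2 40 0 0 0 0.69;0 0 45 0 0 0 0.69;0 0 40 0 0 0 0.69;0 0 30 0 0 0 0.69;0 0 0 0 0 0 0.69"

```text
clock: 3.35
tool_pos: [0.4815, -0.2666, 0.0705]
tcp_rot: [-0.314, -3.115, -0.009]
wrist_force: [-0.4, 0.1, -0.5]
gripper_width: 0.843
grasp_force: 0.0
```

Call:
send_rows --rows "0 0 20 0 0 0 0.69;0 0 15 0 0 0 0.69;0 0 11 0 0 0 0.69;0 0 5 0 0 0 0.69;0 0 0 0 0 0 0.69"

```text
clock: 3.85
tool_pos: [0.4846, -0.2684, 0.025]
tcp_rot: [-0.315, -3.125, -0.001]
wrist_force: [-0.3, 0.9, -1.2]
gripper_width: 0.847
grasp_force: 0.0
```

Call:
send_rows --rows "0 0 0 0 0 0 -1;0 0 0 0 0 0 -1;0 0 0 0 0 0 -1;0 0 0 0 0 0 -1;0 0 0 0 0 0 -1"

```text
clock: 4.35
tool_pos: [0.4856, -0.2682, 0.0268]
tcp_rot: [0.315, 3.124, 0.0]
wrist_force: [-0.6, 3.3, 5.7]
gripper_width: 0.646
grasp_force: 62.7
```

Call:
send_rows --rows "0 0 0 0 0 0 -1;0 0 0 0 0 0 -1;0 0 0 0 0 0 -1"

```text
clock: 4.65
tool_pos: [0.4856, -0.2682, 0.0269]
tcp_rot: [0.315, 3.124, 0.0]
wrist_force: [-1.3, 3.5, 6.0]
gripper_width: 0.648
grasp_force: 62.7
```

```bash
python3 wh.py w3 .486 -.267
python3 - <<'E'
from h import *
s=observe(); print(s)
cv2.imwrite("pics/w3f.png",np.load("w3.npz")["rgb"][...,::-1])
cv2.imwrite("pics/sc3.png",cv2.resize(grab_frame("scene")[0][180:290,140:260,::-1],None,fx=5,fy=5,interpolation=2))
E
```

```text
4.65 [ 0.4856 -0.2682  0.0269] [3.1450e-01 3.1237e+00 3.0000e-04]
tyre [ 0.48270886 -0.26810083] 0.06046639916267701 18960 0.033818970878707874
outer (array([ 0.48254752, -0.26786998]), np.float64(0.06749798167539817)) inner (array([ 0.48546681, -0.26830622]), np.float64(0.055071046431600545))
ear 78.78003782831784 9031
  ear ctr [ 0.48867185 -0.22780649] 1927
  ear ctr [ 0.45918811 -0.27568811] 7104
slot 321 [0.0169971 0.0424576] 68.18223219027723
uv [282.19827829 282.10346715]
{'clock': 4.7, 'joint_pos': array([-6.07545481e-01,  2.26178870e-01,  1.63259590e+00,  1.23291260e-03,
        1.28108666e+00, -1.97803841e+00]), 'dq': array([-0.00062609, -0.00098613,  0.00063536, -0.00038847,  0.00131337,
        0.00025504]), 'effort': array([-1.43048722e+00, -3.47968447e+01, -2.67183459e+01, -8.23655091e-01,
       -8.73502661e-01, -1.86253502e-02]), 'tool_pos': array([ 0.485644  , -0.26825109,  0.02686125]), 'tcp_rot': array([3.14449921e-01, 3.12371808e+00, 3.00987341e-04]), 'wrist_force': array([-1.36595959,  3.34903238,  5.18802784]), 'ft_torque': array([ 0.69831129,  0.13387958, -0.04033766]), 'grasp_force': 62.66467094421387, 'gripper_width': 0.6491516599335779}
```

View pics/w3f.png

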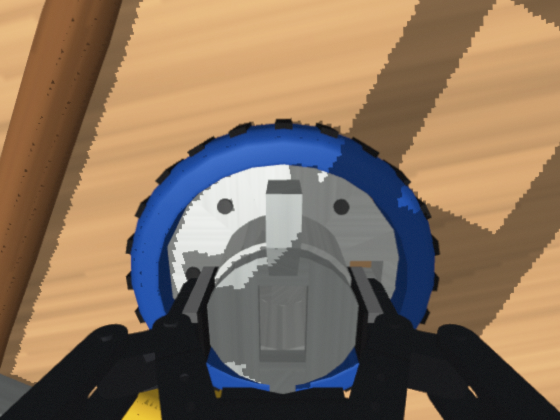

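View pics/sc3.png

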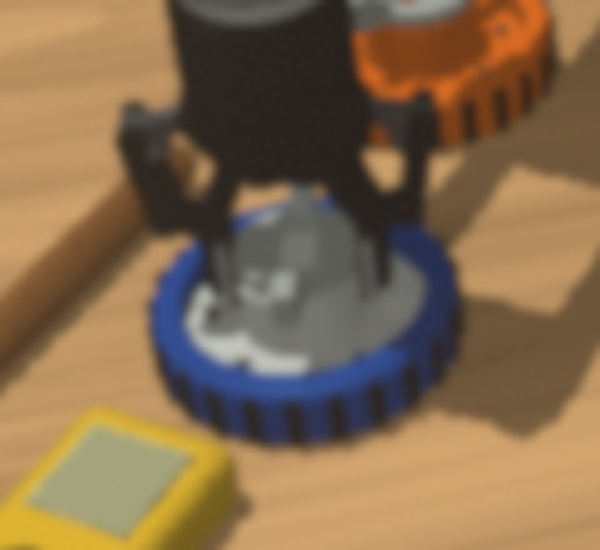

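The grip looks centred, with the pads at (205,300) and (360,300), but the opening reads 3 mm more than the flats. I'll check the pad geometry against the nut disc.

Run:
```python
from h import *
d=np.load("w3.npz"); P,rgb=d["P"],d["rgb"].astype(int)
c=np.array([.4856,-.2682]); th=np.radians(78.55); y=np.array([np.cos(th),np.sin(th)]); x=np.array([-y[1],y[0]])
E=P[...,:2]-c; X=E@x; Y=E@y; Z=P[...,2]
for (r,cc) in [(300,280),(255,280),(300,212),(300,205),(300,198),(300,190),(300,353),(300,360),(300,367),(300,375),(330,195),(340,200),(340,360),(280,206),(275,355),(320,190),(330,375),(370,212),(350,205)]:
    print((r,cc),rgb[r,cc],(1000*np.array([X[r,cc],Y[r,cc],Z[r,cc]])).round(1))
for lo,hi in [(45,56),(62,80)]:
    m=(Z>lo/1e3)&(Z<hi/1e3)&(np.hypot(X,Y)<.06); print(lo,m.sum())
dark=(rgb.max(-1)<120)&(abs(Y)>.024)&(abs(Y)<.05)&(abs(X)<.02)&(Z>.02)&(Z<.1)
for s in(1,-1):
  for lo in range(20,80,5):
    k=dark&(Y*s>0)&(Z*1e3>=lo)&(Z*1e3<lo+5)
    if k.sum()>5: print(s,lo,k.sum(),"Y min/max",(Y[k]*s*1e3).min().round(1),(Y[k]*s*1e3).max().round(1),"X",(X[k]*1e3).min().round(1),(X[k]*1e3).max().round(1))
m=(Z>.0575)&(Z<.062)&(np.hypot(X,Y)<.032)&(rgb.min(-1)>70); print("disc",circ(np.c_[X[m],Y[m]]),Y[m].min(),Y[m].max(),X[m].max())
```

```text
(300, 280) [107 110 107] [-17.5  -1.6  16.6]
(255, 280) [137 141 138] [35.5 -1.2 74.3]
(300, 212) [101 103 102] [ 10.5 -26.1  59.9]
(300, 205) [16 15 16] [ 11.  -28.5  60.7]
(300, 198) [84 84 85] [ 11.2 -30.9  61.1]
(300, 190) [84 85 84] [ 11.9 -33.4  62.2]
(300, 353) [103 106 104] [10.6 25.2 60.3]
(300, 360) [18 17 19] [10.6 27.7 60.3]
(300, 367) [84 84 85] [10.7 30.2 60.5]
(300, 375) [84 84 84] [11.4 32.8 61.6]
(330, 195) [18 18 20] [  6.8 -29.7  72.2]
(340, 200) [24 24 25] [  0.8 -29.1  69.9]
(340, 360) [20 18 19] [-1.2 27.1 67.5]
(280, 206) [84 85 85] [ 10.4 -31.3  45.4]
(275, 355) [84 85 84] [11.4 29.3 43.3]
(320, 190) [44 44 46] [ 12.3 -30.4  74.3]
(330, 375) [21 22 25] [12.  28.3 79.2]
(370, 212) [ 35  82 170] [-44.6 -34.5  35.5]
(350, 205) [19 18 20] [ -6.3 -28.6  66.5]
45 3515
62 7427
1 20 31 Y min/max 24.4 49.8 X -8.5 18.0
1 35 103 Y min/max 24.2 39.2 X 6.5 18.3
1 40 166 Y min/max 24.4 40.5 X 6.3 17.9
1 45 205 Y min/max 24.3 40.6 X 6.2 18.0
1 50 244 Y min/max 24.2 40.8 X 5.9 18.1
1 55 408 Y min/max 24.0 40.6 X -14.3 14.9
1 60 677 Y min/max 24.0 40.8 X -12.9 14.8
1 65 565 Y min/max 26.7 35.5 X -10.4 12.0
1 70 291 Y min/max 27.0 49.9 X -1.1 14.1
1 75 729 Y min/max 26.9 49.9 X 6.0 14.6
-1 20 160 Y min/max 31.1 47.2 X -3.9 4.0
-1 35 108 Y min/max 28.1 40.4 X 6.5 11.7
-1 40 172 Y min/max 28.1 42.0 X 6.3 12.2
-1 45 214 Y min/max 24.0 41.9 X 6.3 19.7
-1 50 240 Y min/max 24.7 41.8 X 6.3 15.2
-1 55 556 Y min/max 24.0 42.0 X -17.1 16.6
-1 60 764 Y min/max 24.0 41.9 X -15.8 15.4
-1 65 561 Y min/max 27.9 38.0 X -11.0 11.9
-1 70 293 Y min/max 27.9 50.0 X -0.6 14.0
-1 75 703 Y min/max 28.3 49.9 X 6.2 14.6
disc (array([ 0.00065588, -0.00043681]), np.float64(0.02219950516296856)) -0.03005453276468505 0.030288886715735253 0.028386190282994054
```

The fingertips stand at z≈35 mm because they swing back at this opening, so the pads are holding the nut disc instead of the flats. I'll open, go 10 mm lower and regrip.

Call:
send_rows --rows "0 0 0 0 0 0 0.69;0 0 0 0 0 0 0.69;0 0 0 0 0 0 0.69;0 0 5 0 0 0 0.69;0 0 5 0 0 0 0.69"

```text
clock: 5.25
tool_pos: [0.4848, -0.2686, 0.0149]
tcp_rot: [0.315, 3.126, -0.0]
wrist_force: [-0.4, 0.8, -0.7]
gripper_width: 0.841
grasp_force: 0.0
```

Call:
send_rows --rows "0 0 0 0 0 0 0.69;0 0 0 0 0 0 0.69;0 0 0 0 0 0 -1;0 0 0 0 0 0 -1;0 0 0 0 0 0 -1"

```text
clock: 5.75
tool_pos: [0.4852, -0.2683, 0.0161]
tcp_rot: [0.315, 3.125, 0.0]
wrist_force: [-1.2, 2.5, 3.1]
gripper_width: 0.641
grasp_force: 64.0
```

Call:
send_rows --rows "0 0 0 0 0 0 -1;0 0 0 0 0 0 -1;0 0 0 0 0 0 -1"

```text
clock: 6.05
tool_pos: [0.4852, -0.2683, 0.0161]
tcp_rot: [0.315, 3.125, 0.0]
wrist_force: [-1.3, 2.3, 5.9]
gripper_width: 0.648
grasp_force: 64.5
```

Run:
```python
from h import *
rgb,P,T,K,D=cloud("wrist"); rgb=rgb.astype(int)
c=np.array([.4852,-.2683]); th=np.radians(78.5); y=np.array([np.cos(th),np.sin(th)]); x=np.array([-y[1],y[0]])
E=P[...,:2]-c; X=E@x*1e3; Y=E@y*1e3; Z=P[...,2]*1e3
dk=(rgb.max(-1)<95)&(abs(X)<14)
for s in(1,-1):
  for lo in range(20,86,3):
    k=dk&(Y*s>23)&(Y*s<50)&(Z>=lo)&(Z<lo+3)
    if k.sum()>5: print(s,lo,k.sum(),"Y",np.percentile(Y[k]*s,[2,50,98]).round(1),"X",np.percentile(X[k],[2,98]).round(1))
im=cv2.resize(rgb[200:420,150:420].astype(np.uint8)[...,::-1],None,fx=2.9,fy=2.7,interpolation=2); cv2.imwrite("pics/g2.png",im)
```

```text
1 23 25 Y [27.3 30.4 33. ] X [10.3 11.5]
1 26 65 Y [27.4 31.5 38.9] X [ 6.5 11.6]
1 29 95 Y [27.6 32.5 40.2] X [ 6.4 11.6]
1 32 105 Y [27.3 32.7 40.3] X [ 6.6 11.7]
1 35 116 Y [27.6 32.9 40.1] X [ 6.2 11.7]
1 38 114 Y [27.3 33.6 40.5] X [ 6.4 11.7]
1 41 120 Y [27.5 32.4 40.3] X [ 6.5 11.7]
1 44 140 Y [27.  32.9 40.2] X [ 6.5 11.6]
1 47 164 Y [26.8 31.8 40.3] X [ 6.4 11.7]
1 50 161 Y [26.8 31.5 40.4] X [ 6.5 11.7]
1 53 114 Y [25.3 29.4 33.2] X [ 8.8 11.9]
1 56 212 Y [25.6 28.6 33.5] X [ 2.1 11.5]
1 59 158 Y [25.7 31.6 44. ] X [-10.5  12.4]
1 62 262 Y [29.  38.7 49. ] X [ 6.4 13.7]
1 65 432 Y [28.2 37.2 49.2] X [ 6.5 13.8]
1 68 492 Y [26.8 38.5 49.4] X [ 6.4 12.9]
1 71 1051 Y [26.  40.4 49. ] X [-6.8 12.8]
1 74 1615 Y [25.9 45.7 49.7] X [-9.9 12.8]
1 77 512 Y [27.5 47.9 49.9] X [-11.3  12.9]
1 80 265 Y [33.6 48.6 49.9] X [-10.7  12.9]
1 83 178 Y [48.1 49.  49.9] X [-7.8 12.8]
-1 20 37 Y [30.1 45.3 46.9] X [-1.5  9.2]
-1 23 23 Y [27.9 30.1 34.2] X [10.3 11.4]
-1 26 79 Y [28.2 32.4 40.4] X [ 6.4 11.7]
-1 29 100 Y [28.1 33.  41.1] X [ 6.6 11.6]
-1 32 105 Y [27.9 33.7 41.3] X [ 6.7 11.5]
-1 35 119 Y [28.2 34.1 41.4] X [ 6.3 11.5]
-1 38 118 Y [28.  33.5 41.5] X [ 6.5 11.7]
-1 41 130 Y [28.2 33.8 41.5] X [ 6.6 11.7]
-1 44 152 Y [28.  33.4 41.1] X [ 6.4 11.7]
-1 47 162 Y [28.  33.3 41.5] X [ 6.4 11.5]
-1 50 154 Y [28.  32.3 41.3] X [ 6.5 11.7]
-1 53 122 Y [25.8 30.4 34.6] X [ 8.8 12.5]
-1 56 203 Y [26.2 29.7 34.6] X [ 1.3 11.9]
-1 59 200 Y [26.5 30.  44.6] X [-12.3  12.7]
-1 62 256 Y [30.  39.3 49.6] X [ 6.5 13.7]
-1 65 433 Y [29.3 38.2 49.5] X [ 6.6 13.7]
-1 68 459 Y [28.  39.6 49.6] X [ 6.5 13. ]
-1 71 1122 Y [27.7 41.9 48.9] X [-10.4  12.8]
-1 74 1374 Y [26.7 46.6 49.8] X [-10.3  12.8]
-1 77 402 Y [28.8 48.7 49.9] X [-11.4  13.2]
-1 80 164 Y [34.6 49.6 50. ] X [-10.6  13. ]
-1 83 65 Y [49.2 49.8 50. ] X [-7.7 13.1]
```

View pics/g2.png

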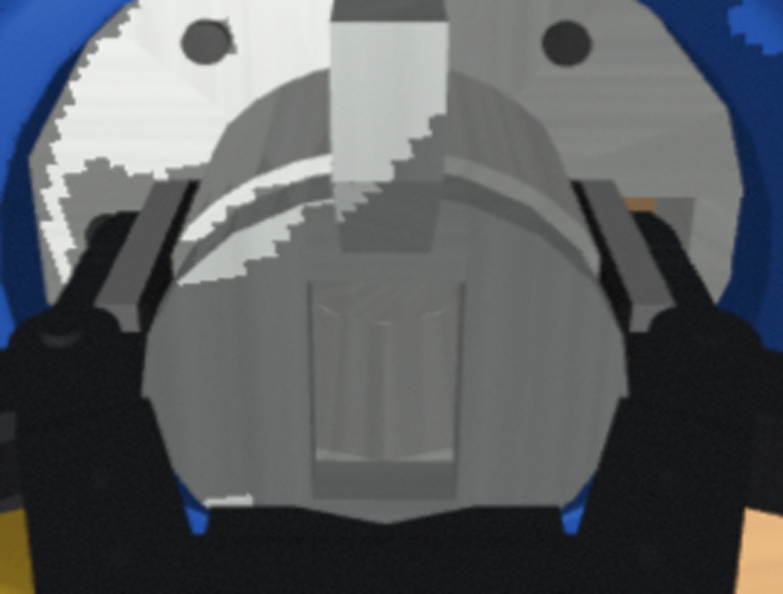

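The crop shows the pads centred on the boss and straddling the nut disc, with the tips just above the web. The grip is symmetric at 64 N, so I'll do a test lift.

Call:
send_rows --rows "0 0 -5 0 0 0 -1;0 0 -10 0 0 0 -1;0 0 -10 0 0 0 -1;0 0 0 0 0 0 -1;0 0 0 0 0 0 -1"

```text
clock: 6.6
tool_pos: [0.485, -0.2687, 0.0407]
tcp_rot: [0.315, 3.125, -0.001]
wrist_force: [-0.1, 1.1, -6.0]
gripper_width: 0.646
grasp_force: 64.8
```

Run:
```python
from h import *
print(observe()["ft_torque"],observe()["wrist_force"])
for n in ["side","scene"]:
    rgb,P,*_=cloud(n)
    m=blue(rgb)&(np.hypot(P[...,0]-.486,P[...,1]+.267)<.09)&(P[...,2]>.035)
    q=P[m]; 
    from numpy.linalg import svd
    top=q[q[:,2]>np.percentile(q[:,2],60)]
    print(n,len(q),np.percentile(q[:,2],[50,90,98]).round(4), circ(top[:,:2]))
    A=np.c_[q[:,:2]-[.486,-.267],np.ones(len(q))]
    # tilt by plane fit on upper rim
    k=q[:,2]>np.median(q[:,2]); w=np.ones(k.sum()); 
    for _ in range(10):
        s=np.linalg.lstsq(A[k]*w[:,None],q[k,2]*w,rcond=None)[0]; r=q[k,2]-A[k]@s; w=1/(1+(r/.001)**2)
    print(" plane",s.round(4))
```

```text
[0.0319273  0.00287432 0.04790141] [-0.0777403   1.06626123 -5.96308685]
side 212 [0.059  0.4037 0.4134] (array([ 0.48528508, -0.26752276]), np.float64(0.055198929176341574))
 plane [-0.0007 -0.0022  0.0595]
scene 391 [0.0579 0.06   0.0612] (array([ 0.49072074, -0.27026284]), np.float64(0.06008616242992647))
 plane [ 0.0074 -0.006   0.0585]
```

Call:
send_rows --rows "0 0 -40 0 0 0 -1;0 0 -45 0 0 0 -1;0 0 -45 0 0 0 -1;0 0 -45 0 0 0 -1;0 0 -30 0 0 0.08 -1"

```text
clock: 7.2
tool_pos: [0.4854, -0.2689, 0.2491]
tcp_rot: [0.442, 3.106, -0.003]
wrist_force: [-0.8, -0.6, -5.7]
gripper_width: 0.642
grasp_force: 66.3
```

Call:
send_rows --rows "0 0 0 0 0 0.14 -1;0 0 0 0 0 0.14 -1;0 0 0 0 0 0.14 -1;0 0 0 0 0 0.14 -1;0 0 0 0 0 0.14 -1"

```text
clock: 7.7
tool_pos: [0.4845, -0.2683, 0.2444]
tcp_rot: [-1.487, -2.766, -0.0]
wrist_force: [-0.4, -0.1, -5.4]
gripper_width: 0.643
grasp_force: 66.3
```

Call:
send_rows --rows "0 0 0 0 0 0.14 -1;0 0 0 0 0 0.14 -1;0 0 0 0 0 0.14 -1;0 0 0 0 0 0.14 -1;0 0 0 0 0 0.03 -1"

```text
clock: 8.2
tool_pos: [0.4845, -0.2683, 0.2443]
tcp_rot: [-2.224, -2.217, 0.001]
wrist_force: [0.6, 0.3, -5.8]
gripper_width: 0.643
grasp_force: 66.3
```

Call:
send_rows --rows "35 8 0 0 0 0 -1;45 11 0 0 0 0 -1;45 11 0 0 0 0 -1;45 11 0 0 0 0 -1;45 11 0 0 0 0 -1"

```text
clock: 8.7
tool_pos: [0.5367, -0.0517, 0.2446]
tcp_rot: [-2.221, -2.22, 0.001]
wrist_force: [1.6, -0.6, -5.5]
gripper_width: 0.642
grasp_force: 66.3
```

Call:
send_rows --rows "35 8 0 0 0 0 -1;20 5 0 0 0 0 -1;0 0 0 0 0 0 -1;0 0 0 0 0 0 -1;0 0 0 0 0 0 -1"

```text
clock: 9.2
tool_pos: [0.5495, 0.0007, 0.2448]
tcp_rot: [-2.222, -2.22, 0.002]
wrist_force: [-0.2, -0.2, -5.9]
gripper_width: 0.643
grasp_force: 67.0
```

```bash
cat > hub.py <<'E'
from h import *
import sys
tag=sys.argv[1]
s=observe(); M=R.from_rotvec(s["tcp_rot"]).as_matrix(); print(s["clock"],s["tool_pos"].round(4),"tool y ang",np.degrees(np.arctan2(M[1,1],M[0,1])).round(2),s["gripper_width"])
rgb,P,T,K,D=cloud("wrist"); np.savez(tag+".npz",rgb=rgb,P=P,T=T)
Z=P[...,2]; X=P[...,0]; Y=P[...,1]; near=np.hypot(X-.585,Y-.178)<.06
def rep(name,m):
    q=P[m][:,:2]; print(name,m.sum(),end=" ")
    if m.sum()>8: print(np.median(P[m],0).round(4),cv2.minAreaRect((q*1e3).astype(np.float32)))
    else: print()
rep("flange",near&(abs(Z-.120)<.0025))
m=near&(abs(Z-.120)<.0025); q=P[m][:,:2]
if m.sum()>50:
    h=cv2.convexHull((q*1e3).astype(np.float32))[:,0]/1e3; print(" hull circ",circ(h),"minenc",cv2.minEnclosingCircle((q*1e3).astype(np.float32)))
for a,b in [(.181,.2),(.17,.181),(.145,.162),(.124,.145)]: rep(f"axle {a}-{b}",near&(Z>a)&(Z<b))
m=(abs(Z-.112)<.003)&(X>.45)&(Y>.05)&(Y<.5); rep("chassis",m)
b=blue(rgb)&(abs(Z-.154)<.004)&(Y>.25); 
if b.sum()>50: print("wheel2",circ(P[b][:,:2]),b.sum())
cv2.imwrite(f"pics/{tag}.png",rgb[...,::-1])
E
python3 hub.py h1
```

```text
9.2 [0.5495 0.0007 0.2448] tool y ang -0.06 0.6434199302351546
flange 1379 [0.5865 0.1392 0.1203] ((586.4929809570312, 137.80836486816406), (61.993186950683594, 13.129748344421387), 0.4740835428237915)
 hull circ (array([0.58634914, 0.16717613]), np.float64(0.03678684158564677)) minenc ((586.4423828125, 143.92465209960938), 30.996936798095703)
axle 0.181-0.2 0 
axle 0.17-0.181 0 
axle 0.145-0.162 0 
axle 0.124-0.145 0 
chassis 11367 [0.588  0.124  0.1121] ((577.5194702148438, 118.63639831542969), (153.72430419921875, 55.968997955322266), 0.09288912266492844)
```

View pics/h1.png

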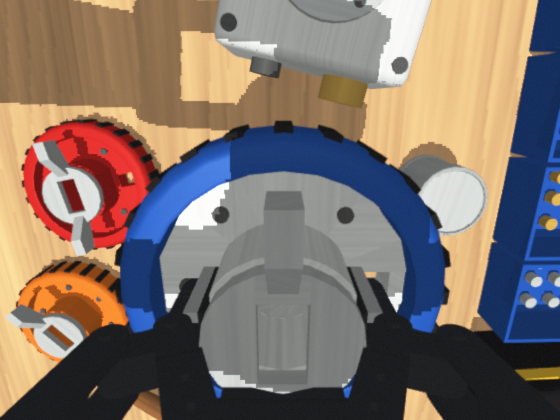

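The hub is cut off at the top of the image (row 0); the wheel hangs level. I'll move 55 mm forward and 60 mm up for a full view.

Call:
send_rows --rows "25 0 -30 0 0 0 -1;30 0 -30 0 0 0 -1;0 0 0 0 0 0 -1;0 0 0 0 0 0 -1"

```text
clock: 9.65
tool_pos: [0.5502, 0.0559, 0.3065]
tcp_rot: [2.22, 2.219, 0.002]
wrist_force: [-0.1, -1.5, -7.1]
gripper_width: 0.648
grasp_force: 67.5
```

```bash
python3 hub.py h2
```

```text
9.65 [0.5502 0.0559 0.3065] tool y ang -0.03 0.6480677541782331
flange 6720 [0.582  0.1722 0.1203] ((587.1544799804688, 172.59561157226562), (82.81834411621094, 89.01451873779297), 89.72933959960938)
 hull circ (array([0.58706649, 0.17559367]), np.float64(0.044470512485638734)) minenc ((587.1237182617188, 176.23605346679688), 45.194984436035156)
axle 0.181-0.2 999 [0.5855 0.1747 0.1949] ((586.6068115234375, 175.9468994140625), (13.765746116638184, 29.39988899230957), 77.61652374267578)
axle 0.17-0.181 197 [0.5857 0.1689 0.1707] ((584.9090576171875, 175.98988342285156), (21.698352813720703, 24.92961883544922), 7.637037754058838)
axle 0.145-0.162 93 [0.5763 0.165  0.1537] ((579.0820922851562, 169.15077209472656), (10.565653800964355, 29.767494201660156), 42.861236572265625)
axle 0.124-0.145 130 [0.5788 0.1684 0.1329] ((584.3436889648438, 187.10260009765625), (52.737606048583984, 23.139312744140625), 82.44754791259766)
chassis 12199 [0.5883 0.1495 0.1121] ((585.2145385742188, 168.42393493652344), (131.32086181640625, 147.1743927001953), 77.46109008789062)
```

View pics/h2.png

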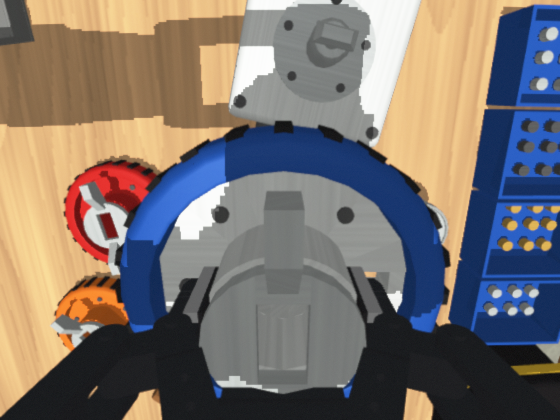

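The hub is now fully visible: flange centre at about (320,47), tongue at (333,40), pin at the upper right. The flange radius of 45.2 mm and tongue of 29.4×13.8 mm match the given sizes. Now I'll measure the held wheel in the tool frame from the same picture.

Run:
```python
from h import *
d=np.load("h2.npz"); P,rgb=d["P"],d["rgb"]
s=observe(); M=R.from_rotvec(s["tcp_rot"]).as_matrix(); Q=(P-s["tool_pos"])@M*1e3
x,y,z=Q[...,0],Q[...,1],Q[...,2]
b=blue(rgb)&(np.hypot(x,y)<85)&(z<5)&(z>-40)
print("z tyre",np.percentile(z[b],[5,50,95]))
zt=np.median(z[b]); b&=abs(z-zt)<2; c,r=circ(Q[b][:,:2]); print("tyre circ",c,r,b.sum())
p=Q[b][:,:2]; a=np.degrees(np.arctan2(*p.T[::-1])); bi=np.round(a/10)
rr=np.hypot(*p.T); o=np.array([p[bi==k][rr[bi==k].argmax()] for k in set(bi) if (bi==k).sum()>8]); i=np.array([p[bi==k][rr[bi==k].argmin()] for k in set(bi) if (bi==k).sum()>8])
print("outer",circ(o),"inner",circ(i))
e=(z<zt-33)&(z>zt-50)&(abs(y)<12)&(x>24)&(x<62)&(rgb.min(-1)>60)
q=Q[e]; print("ear",len(q),q.mean(0),cv2.minAreaRect(q[:,:2].astype(np.float32)))
A=np.c_[Q[b][:,:2],np.ones(b.sum())]; print("tilt",np.linalg.lstsq(A,Q[b][:,2],rcond=None)[0])
```

```text
z tyre [-20.90857347 -19.53970774 -10.28724711]
tyre circ [2.15940185 0.28166748] 60.033790414979144 17132
outer (array([3.12009125, 0.4128231 ]), np.float64(66.11236606133474)) inner (array([0.05137383, 0.21245373]), np.float64(54.70605759203836))
ear 3524 [ 45.73272003   0.43606409 -62.37793843] ((41.0419921875, 0.4288616180419922), (28.562528610229492, 10.086540222167969), 0.39075297117233276)
tilt [-1.01455579e-02 -1.99648997e-03 -1.93037608e+01]
```

Call:
send_rows --rows "0 0 0 0 0 -0.137 -1;0 0 0 0 0 -0.137 -1;0 0 0 0 0 -0.137 -1;0 0 0 0 0 -0.137 -1;0 0 0 0 0 -0.137 -1"

```text
clock: 10.2
tool_pos: [0.5492, 0.0549, 0.303]
tcp_rot: [-1.34, -2.838, 0.003]
wrist_force: [-0.1, 0.2, -4.2]
gripper_width: 0.645
grasp_force: 67.5
```

Call:
send_rows --rows "0 0 0 0 0 -0.137 -1;0 0 0 0 0 -0.137 -1;0 0 0 0 0 -0.137 -1;0 0 0 0 0 -0.137 -1;0 0 0 0 0 -0.124 -1"

```text
clock: 10.7
tool_pos: [0.5492, 0.0549, 0.303]
tcp_rot: [-0.33, -3.12, 0.002]
wrist_force: [0.5, -0.0, -5.1]
gripper_width: 0.643
grasp_force: 67.5
```

Call:
send_rows --rows "-4 40 0 0 0 0 -1;-4 45 10 0 0 0 -1;-2 40 20 0 0 0 -1;0 0 20 0 0 0 -1;0 0 20 0 0 0 -1"

```text
clock: 11.2
tool_pos: [0.5856, 0.1762, 0.2316]
tcp_rot: [-0.334, -3.119, 0.003]
wrist_force: [0.8, 0.1, -5.4]
gripper_width: 0.641
grasp_force: 66.9
```

Call:
send_rows --rows "0 0 5 0 0 0 -1;0 0 0 0 0 0 -1;0 0 0 0 0 0 -1;0 0 0 0 0 0 -1"

```text
clock: 11.6
tool_pos: [0.5868, 0.176, 0.2322]
tcp_rot: [0.336, 3.121, 0.001]
wrist_force: [0.1, -0.9, -5.1]
gripper_width: 0.646
grasp_force: 67.2
```

```bash
cat > st.py <<'E'
from h import *
import sys
s=observe(); M=R.from_rotvec(s["tcp_rot"]).as_matrix(); print(s["clock"],s["tool_pos"].round(4),"tool y",np.degrees(np.arctan2(M[1,1],M[0,1])).round(2),s["gripper_width"].round(3),"F",s["wrist_force"].round(1),"T",s["ft_torque"].round(2),"q",s["joint_pos"].round(2))
d=np.array([.5868,.1760,.120+.016])-s["tool_pos"]; print("to home (tool mm)",(M.T@d*1e3).round(1), "tilt",M[:2,2].round(4))
if len(sys.argv)>1:
    a=grab_frame("scene")[0][120:250,350:540,::-1]; b=grab_frame("side")[0][220:420,60:290,::-1]
    a=cv2.resize(a,(400,400*130//190)); b=cv2.resize(b,(400,400*200//230)); h=max(a.shape[0],b.shape[0])
    cv2.imwrite(f"pics/{sys.argv[1]}.png",np.hstack([np.pad(t,((0,h-t.shape[0]),(0,0),(0,0))) for t in (a,b)]))
E
python3 st.py p1
```

```text
Traceback (most recent call last):
  File "st.py", line 3, in <module>
    s=observe(); M=R.from_rotvec(s["tcp_rot"]).as_matrix(); print(s["clock"],s["tool_pos"].round(4),"tool y",np.degrees(np.arctan2(M[1,1],M[0,1])).round(2),s["gripper_width"].round(3),"F",s["wrist_force"].round(1),"T",s["ft_torque"].round(2),"q",s["joint_pos"].round(2))
                                                                                                                                                            ^^^^^^^^^^^^^^^^^^^^^^^^
AttributeError: 'float' object has no attribute 'round'
```

Call:
send_rows --rows "0 0 12 0 0 0 -1;0 0 12 0 0 0 -1;0 0 12 0 0 0 -1;0 0 4 0 0 0 -1;0 0 0 0 0 0 -1"

```text
clock: 12.1
tool_pos: [0.5852, 0.1764, 0.1882]
tcp_rot: [-0.335, -3.12, 0.002]
wrist_force: [-0.7, -1.1, -5.9]
gripper_width: 0.643
grasp_force: 67.1
```

Call:
send_rows --rows "0 0 3 0 0 0 -1;0 0 3 0 0 0 -1;0 0 3 0 0 0 -1;0 0 3 0 0 0 -1;0 0 0 0 0 0 -1"

```text
clock: 12.6
tool_pos: [0.5858, 0.1765, 0.1777]
tcp_rot: [-0.335, -3.123, 0.0]
wrist_force: [-0.2, 1.1, -5.0]
gripper_width: 0.647
grasp_force: 67.1
```

```bash
sed -i 's/s\["gripper_width"\].round(3)/round(s["gripper_width"],3)/' st.py; python3 st.py p1
```

```text
12.6 [0.5858 0.1765 0.1777] tool y 77.75 0.647 F [-0.2  1.1 -5. ] T [ 0.01  0.   -0.02] q [ 0.2   0.24  1.3  -0.    1.6  -1.16]
to home (tool mm) [-1.1 -0.3 41.7] tilt [-0.0009 -0.0002]
```

Call:
send_rows --rows "-1 0 3 0 0 0 -1;0 0 4 0 0 0 -1;0 0 4 0 0 0 -1;0 0 4 0 0 0 -1;0 0 0 0 0 0 -1"

```text
clock: 13.2
tool_pos: [0.5865, 0.1762, 0.162]
tcp_rot: [-0.335, -3.122, 0.001]
wrist_force: [0.5, -0.1, -6.4]
gripper_width: 0.643
grasp_force: 67.2
```

Call:
send_rows --rows "0 0 3 0 0 0 -1;0 0 3 0 0 0 -1;0 0 3 0 0 0 -1;0 0 2 0 0 0 -1;0 0 0 0 0 0 -1"

```text
clock: 13.7
tool_pos: [0.5869, 0.1763, 0.1518]
tcp_rot: [-0.335, -3.123, 0.0]
wrist_force: [0.3, 0.6, -5.5]
gripper_width: 0.642
grasp_force: 67.2
```

```bash
python3 st.py
```

```text
13.7 [0.5869 0.1763 0.1518] tool y 77.75 0.642 F [ 0.3  0.6 -5.5] T [-0.03 -0.04 -0.  ] q [ 0.2   0.25  1.34 -0.    1.55 -1.16]
to home (tool mm) [-0.  -0.3 15.8] tilt [-0.0008 -0.0002]
```

Call:
send_rows --rows "0 0 3 0 0 0 -1;0 0 3 0 0 0 -1;0 0 3 0 0 0 -1;0 0 2 0 0 0 -1;0 0 0 0 0 0 -1"

```text
clock: 14.2
tool_pos: [0.5868, 0.1763, 0.1407]
tcp_rot: [-0.335, -3.123, 0.001]
wrist_force: [-0.9, 0.8, -5.5]
gripper_width: 0.647
grasp_force: 67.2
```

Call:
send_rows --rows "0 0 1 0 0 0 -1;0 0 1 0 0 0 -1;0 0 1 0 0 0 -1;0 0 1 0 0 0 -1;0 0 0 0 0 0 -1"

```text
clock: 14.7
tool_pos: [0.587, 0.1763, 0.1371]
tcp_rot: [-0.335, -3.123, 0.0]
wrist_force: [0.3, -0.4, -5.6]
gripper_width: 0.649
grasp_force: 67.2
```

```bash
python3 st.py
```

```text
14.7 [0.587  0.1763 0.1371] tool y 77.75 0.649 F [ 0.3 -0.4 -5.6] T [-0.01  0.01 -0.01] q [ 0.2   0.26  1.36 -0.    1.52 -1.16]
to home (tool mm) [ 0.1 -0.4  1.1] tilt [-0.0003 -0.0001]
```

Call:
send_rows --rows "0 0 1 0 0 0 -1;0 0 1 0 0 0 -1;0 0 0 0 0 0 -1;0 0 0 0 0 0 -1"

```text
clock: 15.1
tool_pos: [0.5872, 0.1763, 0.1362]
tcp_rot: [0.335, 3.123, 0.0]
wrist_force: [-1.8, -1.1, -1.2]
gripper_width: 0.645
grasp_force: 67.7
```

```bash
python3 st.py
```

```text
15.1 [0.5872 0.1763 0.1362] tool y 77.75 0.645 F [-1.8 -1.1 -1.2] T [-0.05  0.27 -0.03] q [ 0.2   0.26  1.36 -0.    1.52 -1.16]
to home (tool mm) [ 0.3 -0.4  0.2] tilt [0.0009 0.0001]
```

Call:
send_rows --rows "0 0 1 0 0 0 -1;0 0 0 0 0 0 -1;0 0 0 0 0 0 0.69;0 0 0 0 0 0 0.69;0 0 0 0 0 0 0.69"

```text
clock: 15.6
tool_pos: [0.5875, 0.1765, 0.1342]
tcp_rot: [0.335, 3.123, 0.001]
wrist_force: [-0.8, -0.6, 0.1]
gripper_width: 0.844
grasp_force: 0.0
```

Call:
send_rows --rows "0 0 -10 0 0 0 0.69;0 0 -20 0 0 0 0.69;0 0 -40 0 0 0 0.69;0 0 -50 0 0 0 0.69;0 0 -40 0 0 0 1"

```text
clock: 16.1
tool_pos: [0.5873, 0.1764, 0.298]
tcp_rot: [0.335, 3.12, 0.002]
wrist_force: [0.6, 0.2, -0.1]
gripper_width: 0.986
grasp_force: 0.0
```

Call:
send_rows --rows "0 0 -50 0 0 0 1;0 0 0 0 0 0 1;0 0 0 0 0 0 1;0 0 0 0 0 0 1"

```text
clock: 16.5
tool_pos: [0.5869, 0.1763, 0.343]
tcp_rot: [-0.335, -3.122, 0.001]
wrist_force: [0.7, -0.7, -0.6]
gripper_width: 0.997
grasp_force: 0.0
```

```bash
python3 st.py
python3 - <<'E'
from h import *
c0=np.array([.587,.1763])
for n in ["wrist","side"]:
    rgb,P,*_=cloud(n); Z=P[...,2]; rad=np.hypot(P[...,0]-c0[0],P[...,1]-c0[1])
    b=blue(rgb)&(rad<.085)&(abs(Z-.154)<.012); q=P[b]; c,r=circ(q[:,:2]); print(n,"tyre",c.round(4),r.round(4),len(q),np.percentile(Z[b],[25,50,75]).round(4))
    t=b&(abs(Z-np.percentile(Z[b],60))<.003); s=np.linalg.lstsq(np.c_[P[t][:,:2]-c0,np.ones(t.sum())],Z[t],rcond=None)[0]; print(" plane",s.round(4))
    e=(rad<.06)&(rad>.027)&(Z>.188)&(Z<.205); v=P[e][:,:2]-c0; a=np.arctan2(*v.T[::-1]); print(" ear",len(v),np.degrees(.5*np.angle(np.exp(2j*a).mean())),Z[e].max(), [ (v[v[:,0]*k>0].mean(0)+c0).round(4) for k in (1,-1)])
    m=(rad<.054)&(rad>.035)&(Z>.125)&(Z<.15); print(" web z",np.median(Z[m]) if m.any() else 0)
E
```

```text
16.5 [0.5869 0.1763 0.343 ] tool y 77.75 0.997 F [ 0.7 -0.7 -0.6] T [-0.03 -0.    0.02] q [ 0.2   0.24  0.98 -0.    1.93 -1.16]
to home (tool mm) [-4.00e-01 -1.00e-01  2.07e+02] tilt [-0.0019 -0.0004]
wrist tyre [0.5866 0.1764] 0.0616 5386 [0.1527 0.1537 0.1543]
 plane [0.0014 0.0017 0.1537]
 ear 765 -12.425578482734744 0.20009944689122366 [array([0.6281, 0.1673]), array([0.5448, 0.1857])]
 web z 0.14006428830121107
side tyre [0.5858 0.1823] 0.0605 1345 [0.1509 0.1537 0.1548]
 plane [ 0.0016 -0.0061  0.1543]
 ear 310 -13.164188120620347 0.2005476456451698 [array([0.6281, 0.169 ]), array([0.5422, 0.1891])]
 web z 0.14069675469509293
```

The wheel is home: tyre top at 153.7 mm (154 expected), web at 140 mm, level and centred, with the ears at −12.4°. I'll use both open fingers to push the two ears as a pure couple. Start the tool y line about 40° counter-clockwise of the ears.

Call:
send_rows --rows "0 0 0 0 0 0.13 1;0 0 10 0 0 0.14 1;0 0 15 0 0 0.14 1;0 0 20 0 0 0.14 1;0 0 20 0 0 0.14 1"

```text
clock: 17.1
tool_pos: [0.5865, 0.1762, 0.2768]
tcp_rot: [-1.379, -2.82, 0.003]
wrist_force: [0.5, 0.2, 0.3]
gripper_width: 1.003
grasp_force: 0.0
```

Call:
send_rows --rows "0 0 20 0 0 0.14 1;0 0 20 0 0 0.08 1;0 0 20 0 0 0 1;0 0 0 0 0 0 1;0 0 0 0 0 0 1"

```text
clock: 17.6
tool_pos: [0.5865, 0.1762, 0.218]
tcp_rot: [-1.673, -2.657, 0.003]
wrist_force: [0.4, 0.1, 1.1]
gripper_width: 1.004
grasp_force: 0.0
```

```bash
python3 st.py
```

```text
17.6 [0.5865 0.1762 0.218 ] tool y 25.62 1.004 F [0.4 0.1 1.1] T [0.03 0.08 0.03] q [ 0.2   0.23  1.23 -0.    1.68 -0.25]
to home (tool mm) [-0.4  0.4 82. ] tilt [-0.0029 -0.0006]
```

Call:
send_rows --rows "0 0 10 0 0 0 1;0 0 14 0 0 0 1;0 0 14 0 0 0 1;0 0 10 0 0 0 1;0 0 0 0 0 0 1"

```text
clock: 18.1
tool_pos: [0.5857, 0.1761, 0.1682]
tcp_rot: [-1.672, -2.655, 0.006]
wrist_force: [-0.6, 0.2, 0.2]
gripper_width: 1.001
grasp_force: 0.0
```

```bash
python3 st.py p2
```

```text
18.1 [0.5857 0.1761 0.1682] tool y 25.61 1.001 F [-0.6  0.2  0.2] T [ 0.02  0.01 -0.02] q [ 0.2   0.25  1.31 -0.    1.59 -0.25]
to home (tool mm) [-0.6  1.1 32.2] tilt [-0.005 -0.001]
```

View pics/p2.png

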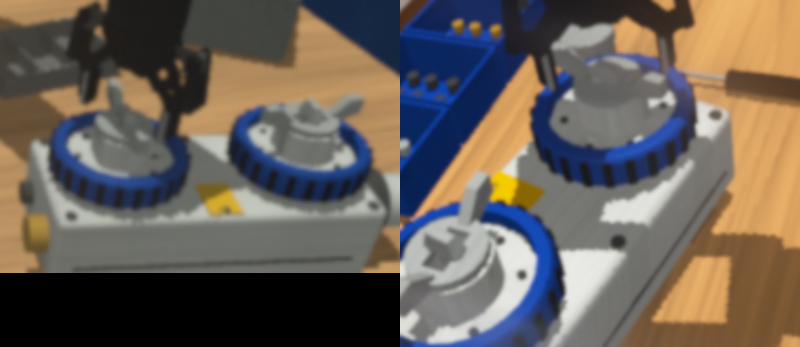

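The wheel sits flat like the other one, and the fingertips stand beside the ears, clear of them (left crop about (90,80) and (165,130)). Now I'll turn clockwise.

Call:
send_rows --rows "0 0 0 0 0 0.1 1;0 0 0 0 0 0.1 1;0 0 0 0 0 0.1 1;0 0 0 0 0 0.1 1;0 0 0 0 0 0.1 1"

```text
clock: 18.7
tool_pos: [0.5875, 0.1764, 0.1725]
tcp_rot: [2.283, 2.157, 0.002]
wrist_force: [-0.1, 0.1, -0.3]
gripper_width: 0.998
grasp_force: 1.7
```

Call:
send_rows --rows "0 0 0 0 0 0.1 1;0 0 0 0 0 0.1 1;0 0 0 0 0 0.1 1;0 0 0 0 0 0.1 1;0 0 0 0 0 0.1 1"

```text
clock: 19.2
tool_pos: [0.5877, 0.1767, 0.1725]
tcp_rot: [2.746, 1.526, 0.004]
wrist_force: [-0.1, -0.0, 0.0]
gripper_width: 1.0
grasp_force: 1.7
```

```bash
python3 st.py
```

```text
19.2 [0.5877 0.1767 0.1725] tool y -31.89 1.0 F [-0.1 -0.   0. ] T [ 0.04 -0.05  0.17] q [0.2  0.24 1.31 0.   1.59 0.76]
to home (tool mm) [-1.1 -0.5 36.5] tilt [0.0023 0.0007]
```

Call:
send_rows --rows "0 0 0 0 0 0.1 1;0 0 0 0 0 0.1 1;0 0 0 0 0 0.1 1;0 0 0 0 0 0.1 1;0 0 0 0 0 0.1 1"

```text
clock: 19.7
tool_pos: [0.588, 0.1768, 0.1726]
tcp_rot: [-3.038, -0.799, -0.005]
wrist_force: [1.6, 0.2, 0.5]
gripper_width: 1.002
grasp_force: 1.7
```

Call:
send_rows --rows "0 0 0 0 0 0.07 1;0 0 0 0 0 0.05 1;0 0 0 0 0 0.04 1;0 0 0 0 0 0 1"

```text
clock: 20.1
tool_pos: [0.5879, 0.1767, 0.1726]
tcp_rot: [-3.091, -0.56, -0.005]
wrist_force: [0.0, 1.3, -0.3]
gripper_width: 1.0
grasp_force: 0.5
```

```bash
python3 st.py
cat > ear.py <<'E'
from h import *
c0=np.array([.587,.1763])
for n in ["scene","side"]:
    rgb,P,*_=cloud(n); Z=P[...,2]; rad=np.hypot(P[...,0]-c0[0],P[...,1]-c0[1])
    e=(rad<.06)&(rad>.027)&(Z>.183)&(Z<.2005)&(rgb.min(-1)>75); v=P[e][:,:2]-c0
    a=np.degrees(np.arctan2(*v.T[::-1]))
    print(n,len(v),np.histogram((a+12.4+180)%180,12,(0,180))[0])
E
python3 ear.py
```

```text
20.1 [0.5879 0.1767 0.1726] tool y -69.48 1.0 F [ 0.   1.3 -0.3] T [ 0.07 -0.14  0.06] q [0.2  0.24 1.31 0.   1.59 1.41]
to home (tool mm) [-1.4  0.3 36.6] tilt [0.0029 0.0008]
scene 154 [ 0  0  0  0  0  6 97 40  6  5  0  0]
side 370 [  0   0   0   0   0   0 233 104  26   7   0   0]
```

Call:
send_rows --rows "0 0 0 0 0 0.04 1;0 0 0 0 0 0.03 1;0 0 0 0 0 0 1"

```text
clock: 20.5
tool_pos: [0.5879, 0.1765, 0.1723]
tcp_rot: [-3.109, -0.452, -0.004]
wrist_force: [2.0, 0.8, -0.0]
gripper_width: 0.995
grasp_force: 1.0
```

```bash
python3 st.py
```

```text
20.5 [0.5879 0.1765 0.1723] tool y -73.46 0.995 F [ 2.   0.8 -0. ] T [ 0.07 -0.34  0.07] q [0.2  0.24 1.31 0.   1.59 1.48]
to home (tool mm) [-1.3  0.2 36.3] tilt [0.0026 0.0005]
```

Call:
send_rows --rows "0 0 0 0 0 0.04 1;0 0 0 0 0 0.04 1;0 0 0 0 0 0 1"

```text
clock: 20.8
tool_pos: [0.5857, 0.1768, 0.172]
tcp_rot: [-3.123, -0.329, 0.004]
wrist_force: [-5.9, 1.1, 3.8]
gripper_width: 0.998
grasp_force: 3.4
```

```bash
python3 st.py
```

```text
20.8 [0.5857 0.1768 0.172 ] tool y -77.97 0.998 F [-5.9  1.1  3.8] T [0.28 0.82 0.33] q [0.2  0.24 1.31 0.   1.59 1.56]
to home (tool mm) [ 1.  1. 36.] tilt [-0.0027  0.0005]
```

Torque and force have jumped, so the nut is at its stop. I'll back off, lift clear and check.

Call:
send_rows --rows "0 0 0 0 0 -0.08 1;0 0 0 0 0 -0.1 1;0 0 0 0 0 -0.1 1;0 0 -10 0 0 0 1;0 0 -25 0 0 0 1"

```text
clock: 21.3
tool_pos: [0.5858, 0.1757, 0.2038]
tcp_rot: [3.049, 0.756, -0.01]
wrist_force: [-0.4, 0.4, -0.7]
gripper_width: 0.998
grasp_force: 0.0
```

Call:
send_rows --rows "0 0 -40 0 0 0 1;0 0 -45 0 0 0 1;0 0 -45 0 0 0 1;0 0 0 0 0 0 1;0 0 0 0 0 0 1"

```text
clock: 21.8
tool_pos: [0.5878, 0.1762, 0.3391]
tcp_rot: [3.049, 0.756, 0.008]
wrist_force: [0.4, 1.0, -0.6]
gripper_width: 1.0
grasp_force: 0.0
```

```bash
python3 st.py
python3 - <<'E'
from h import *
c0=np.array([.587,.1763])
rgb,P,*_=cloud("wrist"); Z=P[...,2]; rad=np.hypot(P[...,0]-c0[0],P[...,1]-c0[1])
b=blue(rgb)&(rad<.085)&(abs(Z-.154)<.006); print("tyre",circ(P[b][:,:2]),np.median(Z[b]))
s=np.linalg.lstsq(np.c_[P[b][:,:2]-c0,np.ones(b.sum())],Z[b],rcond=None)[0]; print(" plane",s.round(4))
e=(rad<.06)&(rad>.027)&(Z>.185)&(Z<.205)&(rgb.min(-1)>60); v=P[e][:,:2]-c0; a=np.arctan2(*v.T[::-1]); ang=np.degrees(.5*np.angle(np.exp(2j*a).mean())); print("ear",len(v),ang,"nut rad",np.radians((-12.4-ang)%180))
cv2.imwrite("pics/end.png",rgb[...,::-1])
E
```

```text
21.8 [0.5878 0.1762 0.3391] tool y -62.14 1.0 F [ 0.4  1.  -0.6] T [ 0.   -0.    0.02] q [ 0.2   0.24  0.99 -0.    1.91  1.28]
to home (tool mm) [ -2.   -0.6 203.1] tilt [0.0053 0.0007]
tyre (array([0.58662962, 0.17707176]), np.float64(0.06184548012206255)) 0.15358714367983756
 plane [-0.0003 -0.      0.1533]
ear 950 81.66995368604796 nut rad 1.49976223456968
```

View pics/end.png

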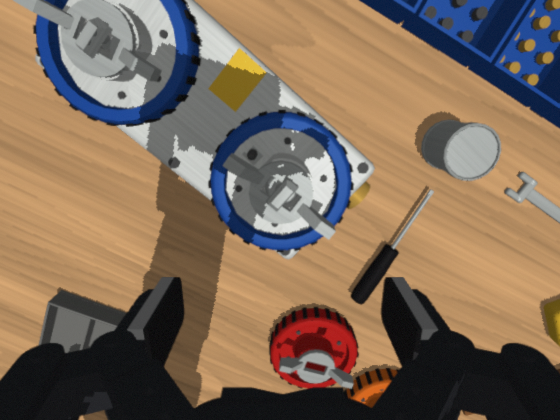

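The fitted wheel is at (280,180), flat and home. Its ears lie across the tongue, as on the other wheel at (115,45), and the gripper is clear.

```bash
python3 -c "
from plant import *
print(finish_job())"
```

```text
the job is handed in; nothing more can be done
None
```

The wheel is fully home on the bare hub and level, its nut is turned clockwise to the stop, and the job was handed in at about 22 s with the gripper clear; no verdict came back.

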